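Zero the demonstration pen injector and hold it on the practice pad

ROBOT

A 7-joint arm with a two-finger parallel gripper is mounted at the origin on the work surface. World frame = base frame: x ahead of the robot, y to its left, z up, the work surface at z = 0. Lengths are in m, angles in rad, forces in N, time in s.
With the tool pointing down it reaches from about 0.4 to 0.875 m from the base axis. Payload 6.5 kg.
Tool frame: the origin (TCP) lies at the very end of the fingers, on their centre line; the grasp point (between the pads) lies 19 mm behind it; z points along the fingers, y is the direction in which the jaws open and shut (so a half turn about z gives the same grasp; the last joint's range is limited). The gripper opens to 85 mm and grips with 20 to 120 N. Pads are 22 mm wide; open, the fingers measure 114 mm over their backs; the gripper's body (76 mm by 85 mm) begins 54 mm behind the grasp point. The pads swing forward as they close: fully open they stand 13 mm farther back than shut.
Start: joints at [1.133, 0.536, -0.004, 1.538, 0.003, 1.067, -0.071], TCP at [0.236, -0.606, 0.231] pointing down, gripper open.
Joint ranges: [-2.7, 2.7], [-0.37, 2.16], [-1.27, 1.26], [0.24, 2.4], [-1.31, 4.45], [0.19, 1.91], [-2.76, 2.76]. Speed limits (rad/s): [2.39, 2.39, 3.14, 3.14, 3.14, 3.14, 3.14].

INTERFACE

Orientations are given as a unit quaternion [w, x, y, z].
In Python, from bench import state, capture, camera_model, hand_in, recognise, outline_of gives the robot as it stands.
- The arm moves only by the tool move_arm, never from a script. Its argument "rows" is a list of rows, each a list of 3 entries, a list of its own where there are three numbers: the opening, from -1 (shut) to 1 (fully open), so that 0 is half open, then the shift along the tool's x, y, z in cm, then the turn, a rotation vector about the tool's x, y, z in rad. A call has 1 to 20 rows; each row shifts and turns the commanded pose from where the row before left it, along the tool's axes as they then stand; what a row does not reach is not made up. A row lasts 1/12 s, in which the tool goes at most 41.7 mm and 7.16 degrees, less where a joint would pass 70% of its speed; a pose out of reach is approached as far as the arm can. A call with a gripper value outside its range is refused whole. The fingers move at their own pace and stop on an object; the grip force is fixed at half the most. Time passes only in rows, so rows that do not move let the fingers close. It gives the time, the measured TCP pose, the force and the opening at its end, in the units of the state.
- state(): the state, without advancing time (a new reading comes with each control period).
- capture(name): name is "side" or "top"; returns the picture (400x640x3 uint8, blue, green, red); there is no depth.
- camera_model(name): a dict with "fx", "fy", "cx", "cy" (pixels), "T" (4x4, takes a point from camera to world coordinates). Camera axes: x right, y down, z forward; pixel columns grow to the right and rows downward; lengths in m; the calibration is good to about 2 mm. A picture is of the moment at which its call begins. camera_model takes no time and is no camera call.
- hand_in(): hands the job in, once; it reports no verdict.
Trained networks look in the newest picture that a camera, given by its name, has taken for a name from the list of things; names that differ only in an ending like _2 or _b are one class to them, and where a whole thing is asked for, a point or a joint stands for the part that bears it (a point fixed in the world has none). Each returns a list of dicts, best first, with "confidence" (0 to 1); they miss things now and then, are a little off and sometimes report something else, mostly with a low value. They report only what shows in the picture. A call takes as long as a camera call. They do not tell look-alikes from the thing itself.
- recognise(camera, name): "xyz" ([x, y, z] in m, in world coordinates, good to about 4 mm: the middle of the surface that is visible of it).
- outline_of(camera, name): "region" (400x640 bool, what is visible of it).
The state is a dict: "clock": time; "joint_pos": joint angles; "qd": joint speeds; "effort": joint torques, N m; "tool_pos": TCP position; "orientation": TCP orientation; "ft_force": force on the tool from outside, world axes, zero at the start; "torque": the same for the moment, N m; "width": finger opening in m.
Only numpy, scipy, OpenCV 4.12 (cv2) and the standard library are available. Lean on these libraries where they do the work, as an engineer would, in place of code of your own. Each camera call takes 0.05 s, during which the arm holds its last target. There are 200 camera calls.

TASK

The demonstration pen injector (the one with a round dose knob on top) stands in the desk stand with a dose left on it: turn the knob anticlockwise all the way back to its zero stop, then lift the pen out and hold the end of its spring guard on the round sticker of the sloping practice pad, centred and square to the pad's face, pressing gently until the guard has slid well in, two thirds of its travel or more. The program finishes while holding the pen pressed there like that, with the dose still at zero; leave everything else on the desk where it is.

Things in the scene. Friction and masses are not known exactly. Their poses are not given: they have to be found in the camera images.
- pen: White pen injector, loose, about 100 g, upright in one of the stand's sockets. Origin: centre of the end of its guard when fully out; z runs up the pen. Along z: round grey guard (20 mm diameter) 0 to 14 mm, flat-sided body 14 to 124 mm (26 mm thick along x, 32 mm wide along y), neck (19 mm diameter) to 132 mm, dose knob to 150 mm. In the stand its x and y lie along the stand's
- dose (a joint): Dose knob on the pen's top, rad: 0 at the zero stop, growing clockwise seen from above, 2.0 at the other stop; starts between 0.7 and 1.9, turns with 0.02 N m and stays where it is left. At zero the white line on its top points along the pen's +y, to the small black index on the body's shoulder
- knob_mid (a point): Centre of the dose knob, on its axis at mid height. The knob is a ribbed grey plastic cylinder 22 mm in diameter, 18 mm high, its top 156 mm above the desk in the stand
- guard (a joint): Spring guard at the pen's lower end, m: 0 when fully out, 0.010 when pushed fully in. The spring takes 3.6 N to start and rises to 8.1 N fully in; it springs back when relieved
- guard_end (a point): Centre of the flat round end of the guard (20 mm diameter); it moves with the guard
- stand: White stand, fixed, 70 mm deep (x), 214 mm long (y), 66 mm high; origin centre of its underside. Three upright sockets in a row along y, 66 mm apart, the middle one at the origin, 28 (x) by 34 mm (y), floor 6 mm above the desk. Which one holds the pen varies; the pen's body stands free from 66 to 130 mm above the desk, with its neighbours along y, so it is gripped across its thickness
- pad: Injection practice pad, fixed: skin-coloured silicone slab 160 mm wide (y), 120 mm down the slope, on a white wedge 176 mm wide. The face slopes 18 degrees, low edge (41 mm above the desk) to the pad's -x, high edge 79 mm; its centre is 60 mm above the origin, which is on the desk
- spot (a point): Centre of the round white paper sticker (30 mm, with a black ring and dot) on the pad's face, halfway up the slope, anywhere within 45 mm of the middle across the pad's width; z is the outward normal of the face, x points up the slope
- trainer: White oval trainer without a knob, 26 x 32 mm, 102 mm long, loose in another socket, its top 108 mm above the desk; leave it. Origin centre of its underside
- penlight: Aluminium penlight, 26 mm diameter, 100 mm long, loose in the remaining socket, its top 106 mm above the desk; leave it. Origin centre of its underside
- jar_tall: White tablet jar 72 mm diameter, 120 mm high, loose; leave it. Origin centre of its underside
- jar_short: White tablet jar 80 mm diameter, 85 mm high, loose; leave it. Origin centre of its underside
- mug: White mug 80 mm diameter, 92 mm high, loose; leave it. Origin centre of its underside
- stapler: Blue stapler 150 x 36 x 64 mm high, lying along its x, loose; leave it. Origin centre of its underside
- carton: Small medicine carton 45 x 75 x 60 mm high, loose; leave it. Origin centre of its underside
- phone: Black phone lying flat, 150 x 72 x 9 mm, loose; leave it. Origin centre of its underside
Things that resemble listed ones, but are neither listed nor needed, are in the scene too. What is shaped like the stand but blue is not meant.

How it is judged:
By the outcome, as a careful person would: the job done as asked, in the order asked, and still so for the second after the job is handed in, while the arm keeps its last pose, push and grip.
It also fails if it takes over 51 s, if anything falls off the work surface, if the arm or the gripper's body presses on something with over 40 N, if the wrist force passes 120 N, or if a joint passes its speed limit or range.

## Working session

There is one attempt and no reset: what is moved stays moved. The work goes in short steps, Python scripts to look and compute and a tool call to move; the robot and the scene stay as the last step left them, time stands still between calls to the robot, and variables do not carry over. Pictures are saved under pics/ and viewed, about 8 in all and at most 12, crops included, and the job is handed in when it is done.

Besides the shell and the picture viewer there is one more tool, called as name(argument=value, ...) on one line, values as JSON. move_arm: Moves the arm, as the interface text tells. Its arguments: {"type":"object","properties":{"rows":{"type":"array"}},"required":["rows"]}

```bash
ls; mkdir -p pics; python3 - <<'E'
from bench import *
import cv2,numpy as np
print(state())
for c in ["side","top"]:
    im=capture(c); cv2.imwrite(f"pics/{c}0.png",im); m=camera_model(c); print(c,m['fx'],m['cx'],m['cy'],np.round(m['T'],3).tolist())
    for n in ["pen","knob_mid","stand","pad","spot","trainer","penlight"]:
        print(n,[(np.round(d['xyz'],3).tolist(),round(d['confidence'],2)) for d in recognise(c,n)][:4])
E
```

```text
pics
{'clock': 0.0, 'joint_pos': array([ 1.13277456,  0.53718898, -0.00443321,  1.53888771,  0.00259863,
        1.06726621, -0.07120369]), 'qd': array([-4.05897529e-04, -6.98084441e-04, -7.66095805e-04,  1.37896216e-04,
        2.76921427e-05,  2.11291562e-03, -1.18093511e-03]), 'effort': array([-7.61310230e-05, -5.83413434e+01,  1.04862113e+00, -2.59105700e+01,
        1.23051446e-02,  9.34603770e-03, -5.78310460e-05]), 'tool_pos': array([ 0.23590382, -0.60500181,  0.23039266]), 'orientation': array([-8.42888445e-04,  9.82762095e-01,  1.84872668e-01, -2.24411008e-04]), 'ft_force': array([-0.83315746, -1.2040054 ,  0.08209658]), 'torque': array([0.00088567, 0.01733619, 0.02181352]), 'width': 0.08538740402908317}
side 360.9212291116052 315.20742421045463 193.1557516115359 [[-0.903, -0.245, 0.353, 0.194], [-0.43, 0.528, -0.732, 0.709], [-0.007, -0.813, -0.582, 0.677], [0.0, 0.0, 0.0, 1.0]]
pen [([0.532, 0.168, 0.112], 0.67)]
knob_mid [([0.535, 0.165, 0.158], 0.49)]
stand [([0.377, 0.427, 0.067], 0.88), ([0.504, 0.266, 0.063], 0.56)]
pad [([0.547, -0.164, 0.048], 0.89)]
spot [([0.551, -0.174, 0.065], 0.61)]
trainer [([0.515, 0.296, 0.095], 0.87)]
penlight [([0.527, 0.23, 0.083], 0.71)]
top 431.8970804936063 323.0280209586038 196.64907384534624 [[0.026, -0.987, 0.16, 0.322], [-1.0, -0.025, 0.007, 0.009], [-0.003, -0.16, -0.987, 1.424], [0.0, 0.0, 0.0, 1.0]]
pen [([0.537, 0.154, 0.127], 0.71)]
knob_mid [([0.537, 0.158, 0.159], 0.4)]
stand [([0.519, 0.219, 0.066], 0.84), ([0.37, 0.481, 0.068], 0.71)]
pad [([0.552, -0.208, 0.06], 0.75)]
spot [([0.547, -0.181, 0.063], 0.5)]
trainer [([0.516, 0.285, 0.103], 0.46)]
penlight [([0.528, 0.215, 0.098], 0.59)]
```

```bash
python3 - <<'E'
import cv2
a=cv2.imread("pics/side0.png"); b=cv2.imread("pics/top0.png")
cv2.imwrite("pics/c1.png",cv2.resize(a,(800,500)))
cv2.imwrite("pics/c2.png",cv2.resize(b[60:260,180:500],None,fx=2.5,fy=2.5,interpolation=cv2.INTER_CUBIC))
E
```

```text
(no output)
```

View pics/c1.png

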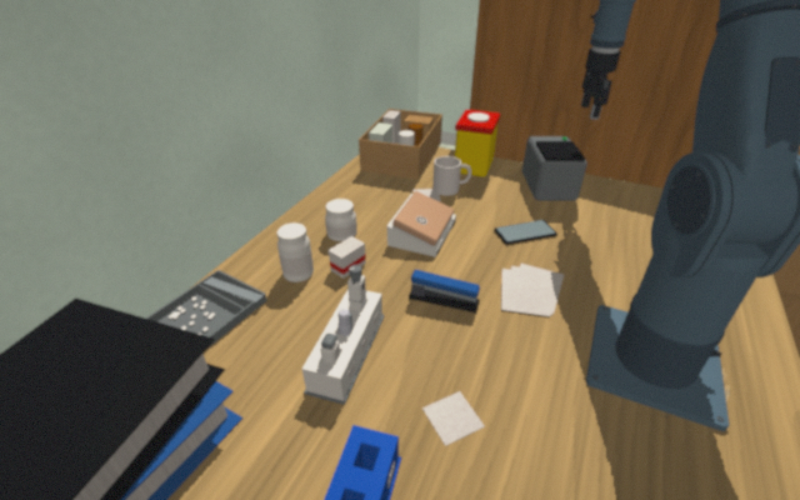

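View pics/c2.png

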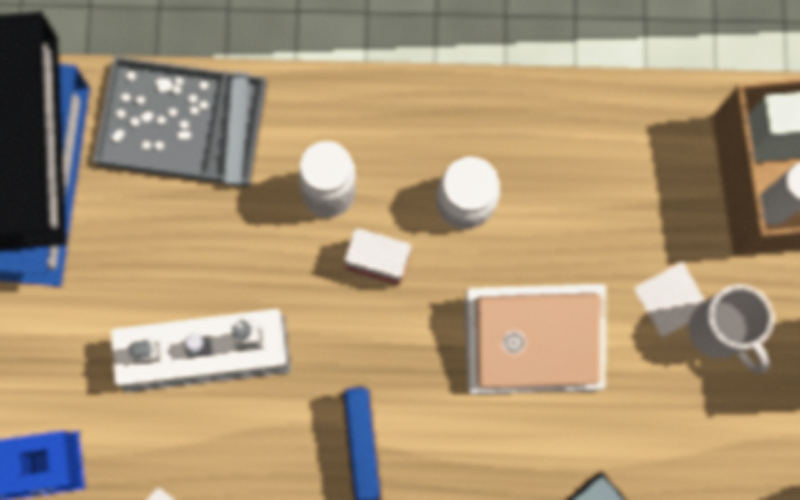

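The pen (with the knob) is in the white stand's -y end socket, at about crop px (243,330) in the top view. The pad's sticker is at (514,342), left of the pad's middle. Next I'll fit the stand and pad poses.

```bash
cat > fit.py <<'E'
import cv2,numpy as np
from bench import *
from scipy.optimize import minimize
def proj(c,P):
    m=camera_model(c);q=(np.asarray(P)-m['T'][:3,3])@m['T'][:3,:3]
    return q[:,:2]/q[:,2:]*[m['fx'],m['fy']]+[m['cx'],m['cy']]
def ray(c,uv,z):
    m=camera_model(c);d=m['T'][:3,:3]@[(uv[0]-m['cx'])/m['fx'],(uv[1]-m['cy'])/m['fy'],1]
    o=m['T'][:3,3];return o+d*(z-o[2])/d[2]
def place(p,L):
    c,s=np.cos(p[2]),np.sin(p[2]);L=np.asarray(L)
    return np.c_[p[0]+c*L[:,0]-s*L[:,1],p[1]+s*L[:,0]+c*L[:,1],L[:,2]]
def quadmask(uv,S=4):
    k=np.zeros((400*S,640*S),np.uint8)
    cv2.fillConvexPoly(k,cv2.convexHull((uv*S+S/2-.5).astype(np.float32)).astype(np.int32),255)
    return cv2.resize(k,(640,400),interpolation=cv2.INTER_AREA)/255.
def fit(L,masks,p0):
    def f(p):
        e=0
        for c,(M,W) in masks.items(): e+=(np.abs(quadmask(proj(c,place(p,L)))-M)*W).sum()/M.sum()
        return e
    return minimize(f,p0,method='Nelder-Mead',options=dict(initial_simplex=np.array([p0]*4)+np.vstack([np.zeros(3),np.diag([.015,.015,.15])]),xatol=1e-4,fatol=1e-4))
E
python3 - <<'E'
from fit import *
face=[[-.05706,y,.0415] for y in(-.08,.08)]+[[.05706,y,.0785] for y in(-.08,.08)]
ms={};st={}
for c in["side","top"]:
    im=cv2.imread(f"pics/{c}0.png");capture(c)
    for o in outline_of(c,"pad")[:1]:R=cv2.dilate(o['region'].astype(np.uint8),np.ones((5,5)))
    hsv=cv2.cvtColor(im,cv2.COLOR_BGR2HSV)
    skin=(R>0)&(hsv[...,1]>60);skin=cv2.morphologyEx(skin.astype(np.uint8),cv2.MORPH_OPEN,np.ones((3,3)))
    n,l,s,_=cv2.connectedComponentsWithStats(skin);skin=(l==1+np.argmax(s[1:,4])).astype(np.uint8)
    skin=cv2.morphologyEx(skin,cv2.MORPH_CLOSE,np.ones((9,9)))
    ms[c]=(skin.astype(float),1.);print(c,skin.sum())
    g=[o['region'] for o in outline_of(c,"stand")]
    g=[r for r in g if hsv[...,1][r].mean()<90]
    print([ (r.sum(),hsv[...,1][r].mean()) for r in g]); st[c]=g[0] if g else None
for b in(0,np.pi):
    for sub in (["side","top"],["top"],["side"]):
        r=fit(face,{k:ms[k] for k in sub},[.55,-.2,b]);print("pad",b,sub,np.round(r.x,4),round(r.fun,3))
W,H,Z=.035,.107,.066
box=[[x,y,z] for x in(-W,W) for y in(-H,H) for z in(0,Z)]
if all(v is not None for v in st.values()):
  # ignore region of things standing out of sockets
  mm={}
  for c in st:
    w=np.ones((400,640))
    for n in("pen","trainer","penlight","knob_mid"):
        for o in outline_of(c,n)[:1]:w[cv2.dilate(o['region'].astype(np.uint8),np.ones((3,3)))>0]=0
    mm[c]=(st[c].astype(float),w)
  for sub in (["side","top"],["top"],["side"]):
    r=fit(box,{k:mm[k] for k in sub},[.52,.22,.12]);print("stand",sub,np.round(r.x,4),round(r.fun,3),np.round(place(r.x,[[0,-.066,.15]]),4))
for c in st:
    for n in("knob_mid","spot"):
        for o in outline_of(c,n)[:2]:
            v,u=np.nonzero(o['region']);print(c,n,o['confidence'],len(u),u.mean(),v.mean(),np.round(ray(c,(u.mean(),v.mean()),.147 if n[0]=='k' else .06),4))
E
```

```text
side 1299
[(np.int64(2666), np.float64(20.21530382595649)), (np.int64(284), np.float64(17.426056338028168))]
top 1779
[(np.int64(1597), np.float64(18.3982467125861)), (np.int64(2335), np.float64(77.35460385438972))]
pad 0 ['side', 'top'] [ 0.5492 -0.2094  0.0616] 0.242
pad 0 ['top'] [ 0.5504 -0.2121  0.0562] 0.051
pad 0 ['side'] [ 0.5446 -0.1988  0.0083] 0.143
pad 3.141592653589793 ['side', 'top'] [ 0.5508 -0.2092  3.2355] 0.566
pad 3.141592653589793 ['top'] [ 0.5541 -0.2116  3.1918] 0.107
pad 3.141592653589793 ['side'] [ 0.5479 -0.1995  4.376 ] 0.201
stand ['side', 'top'] [0.5274 0.2231 0.153 ] 0.245 [[0.5375 0.1578 0.15  ]]
stand ['top'] [0.5294 0.2221 0.1433] 0.091 [[0.5388 0.1568 0.15  ]]
stand ['side'] [0.5264 0.2252 0.1517] 0.12 [[0.5364 0.16   0.15  ]]
side knob_mid 0.44 106 284.5 217.60377358490567 [0.5375 0.1593 0.147 ]
side spot 0.69 630 420.1952380952381 185.4777777777778 [ 0.2978 -0.2367  0.06  ]
side spot 0.51 59 336.9830508474576 175.74576271186442 [ 0.5461 -0.1812  0.06  ]
top knob_mid 0.62 33 277.06060606060606 191.42424242424244 [0.5413 0.157  0.147 ]
top spot 0.63 771 473.85603112840465 189.57328145265888 [ 0.5783 -0.4632  0.06  ]
top spot 0.46 70 385.5857142857143 196.4142857142857 [ 0.5489 -0.1807  0.06  ]
```

The two fits agree. The knob is at (0.538, 0.158), the stand's yaw is about 0.15, the spot is at (0.548, -0.181, 0.060), and the pad's yaw is about 0.056 with its high edge toward +x. Setting out.

move_arm(rows=[[0, [0.5, -0.5, -0.5], [0, 0, 0]], [0, [1.5, -1.6, -0.5], [0, 0, 0]], [0, [2.4, -2.5, -0.5], [0, 0, 0]], [0, [2.4, -2.5, -0.5], [0, 0, 0]], [0, [2.4, -2.5, -0.5], [0, 0, 0]], [0, [2.4, -2.5, -0.5], [0, 0, 0]], [0, [2.4, -2.5, 0], [0, 0, 0]], [0, [2.4, -2.5, 0], [0, 0, 0]], [0, [2.4, -2.5, 0], [0, 0, 0]], [0, [2.4, -2.5, 0], [0, 0, 0]], [0, [2.4, -2.5, 0], [0, 0, 0]], [0, [2.4, -2.5, 0], [0, 0, 0]], [0, [2.4, -2.5, 0], [0, 0, 0]], [0, [2.4, -2.5, 0], [0, 0, 0]], [0, [2.4, -2.5, 0], [0, 0, 0]], [0, [2.4, -2.5, 0], [0, 0, 0]], [0, [2.4, -2.5, 0], [0, 0, 0]], [0, [2.4, -2.5, 0], [0, 0, 0]], [0, [2.4, -2.5, 0], [0, 0, 0]], [0, [2.4, -2.5, 0], [0, 0, 0]]])

```text
clock: 3.37
tool_pos: [0.4863, -0.0006, 0.2619]
orientation: [0.0, 0.983, 0.185, 0.0]
ft_force: [0.7, 0.2, -0.3]
width: 0.0424
```

```bash
cat > go.py <<'E'
import sys,numpy as np
from bench import state
from scipy.spatial.transform import Rotation as R
def now():
    s=state();q=s['orientation'];return s,np.array(s['tool_pos']),R.from_quat([q[1],q[2],q[3],q[0]])
def to(p,Rt=None):
    s,p0,R0=now()
    print('clock',round(s['clock'],2),'pos',np.round(p0,4),'yaw',round(float(np.arctan2(*R0.as_matrix()[1::-1,0])),4),'zax',np.round(R0.as_matrix()[:,2],3),'w',round(s['width'],4))
    print('j',np.round(s['joint_pos'],3),'F',np.round(s['ft_force'],2),'Ftool',np.round(R0.inv().apply(s['ft_force']),2),'T',np.round(s['torque'],3))
    print('shift cm',np.round(R0.inv().apply(np.array(p)-p0)*100,2))
    if Rt is not None: print('turn',np.round((R0.inv()*Rt).as_rotvec(),4))
def down(yaw): return R.from_matrix(np.array([[np.cos(yaw),np.sin(yaw),0],[np.sin(yaw),-np.cos(yaw),0],[0,0,-1]]).astype(float))
E
python3 -c "
from go import *
to([.538,.158,.2],down(.65))"
```

```text
clock 3.37 pos [ 0.4863 -0.0006  0.2619] yaw 0.372 zax [ 0.001 -0.    -1.   ] w 0.0424
j [ 0.241  0.246 -0.387  1.909  0.11   1.006 -1.393] F [ 0.67  0.23 -0.25] Ftool [0.71 0.03 0.25] T [-0.089 -0.012 -0.026]
shift cm [ 10.58 -12.9    6.19]
turn [ 0.0008 -0.0005 -0.278 ]
```

move_arm(rows=[[0, [2.1, -2.6, 0], [0, 0, 0]], [0, [2.1, -2.6, 0], [0, 0, 0]], [0, [2.1, -2.6, 0], [0, 0, 0]], [0, [2.1, -2.6, 0.5], [0, 0, 0]], [0, [1.4, -1.7, 1], [0, 0, 0]], [0, [0.78, -0.8, 2], [0, 0, 0]], [0, [0, 0, 2], [0, 0, 0]], [0, [0, 0, 0.7], [0, 0, 0]], [0, [0, 0, 0], [0, 0, 0]], [0, [0, 0, 0], [0, 0, 0]]])

```text
clock: 4.2
tool_pos: [0.5378, 0.1556, 0.1998]
orientation: [0.0, 0.983, 0.185, -0.0]
ft_force: [0.8, -0.4, -0.0]
width: 0.0425
```

```bash
python3 -c "
from go import *
to([.538,.158,.134],down(.4))
from bench import *
import cv2
a=capture('side');b=capture('top')
A=cv2.resize(a[170:270,240:340],(400,400),interpolation=2);B=cv2.resize(b[150:230,230:310],(400,400),interpolation=2)
cv2.imwrite('pics/k1.png',cv2.hconcat([A,B]))
for c in ('side','top'):
  print([(np.round(d['xyz'],3),d['confidence']) for d in recognise(c,'knob_mid')][:2])"
```

```text
clock 4.2 pos [0.5378 0.1556 0.1998] yaw 0.3712 zax [ 0. -0. -1.] w 0.0425
j [-0.039  0.456 -0.42   1.791  0.224  0.942 -1.754] F [ 0.8  -0.43 -0.03] Ftool [0.59 0.69 0.03] T [ 0.003 -0.018  0.026]
shift cm [ 0.11 -0.21  6.58]
turn [ 0.0004  0.0001 -0.0288]
[]
[]
```

View pics/k1.png

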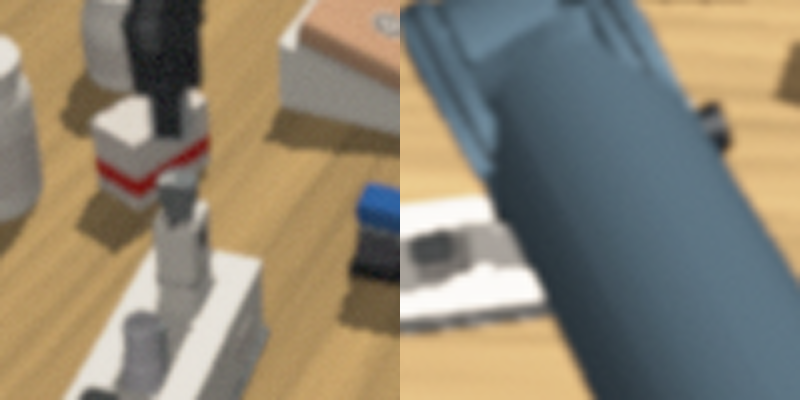

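The side view shows the fingertips directly above the knob, with the finger at crop (167,135) and the knob at (180,185). The top view is blocked by the arm. Descend and close.

move_arm(rows=[[0, [0.1, -0.2, 2], [0, 0, 0]], [0, [0, 0, 2], [0, 0, 0]], [0, [0, 0, 1.5], [0, 0, 0]], [0, [0, 0, 1], [0, 0, 0]], [0, [0, 0, 0], [0, 0, 0]], [-0.2, [0, 0, 0], [0, 0, 0]], [-0.3, [0, 0, 0], [0, 0, 0]], [-0.4, [0, 0, 0], [0, 0, 0]], [-0.45, [0, 0, 0], [0, 0, 0]], [-0.5, [0, 0, 0], [0, 0, 0]], [-0.6, [0, 0, 0], [0, 0, 0]], [-0.6, [0, 0, 0], [0, 0, 0]], [-0.6, [0, 0, 0], [0, 0, 0]]])

```text
clock: 5.48
tool_pos: [0.5384, 0.1584, 0.1347]
orientation: [-0.0, 0.983, 0.185, 0.0]
ft_force: [0.0, 0.4, 2.1]
width: 0.0198
```

```bash
python3 -c "
from go import *
to([.538,.158,.134],down(.4))"
```

```text
clock 5.48 pos [0.5384 0.1584 0.1347] yaw 0.3718 zax [ 0.001  0.    -1.   ] w 0.0198
j [-0.068  0.544 -0.392  1.836  0.276  0.814 -1.799] F [0.02 0.38 2.08] Ftool [ 0.16 -0.35 -2.08] T [-0.074 -0.059 -0.012]
shift cm [-0.06  0.02  0.07]
turn [ 0.0001 -0.0009 -0.0282]
```

move_arm(rows=[[-1, [0, 0, 0], [0, 0, 0]], [-1, [0, 0, 0], [0, 0, 0]], [-1, [0, 0, 0], [0, 0, 0]]])

```text
clock: 5.73
tool_pos: [0.5382, 0.1583, 0.1344]
orientation: [-0.0, 0.983, 0.185, 0.0]
ft_force: [0.5, -0.2, 2.2]
width: 0.0197
```

```bash
python3 -c "
from go import *
to([.538,.158,.134],down(.4))"
```

```text
clock 5.73 pos [0.5382 0.1583 0.1344] yaw 0.3718 zax [ 0.  0. -1.] w 0.0197
j [-0.068  0.544 -0.392  1.836  0.276  0.814 -1.799] F [ 0.46 -0.24  2.15] Ftool [ 0.34  0.39 -2.15] T [-0.022 -0.075  0.063]
shift cm [-0.03  0.02  0.04]
turn [ 0.     -0.0003 -0.0282]
```

Held firmly, with almost no side force. Turn anticlockwise (negative about the tool's z) in stages, watching the torque.

move_arm(rows=[[-1, [0, 0, 0], [0, 0, -0.08]], [-1, [0, 0, 0], [0, 0, -0.08]], [-1, [0, 0, 0], [0, 0, -0.08]], [-1, [0, 0, 0], [0, 0, -0.08]], [-1, [0, 0, 0], [0, 0, -0.08]], [-1, [0, 0, 0], [0, 0, -0.08]], [-1, [0, 0, 0], [0, 0, -0.04]], [-1, [0, 0, 0], [0, 0, 0]], [-1, [0, 0, 0], [0, 0, 0]]])

```text
clock: 6.48
tool_pos: [0.5382, 0.1582, 0.1343]
orientation: [0.0, 0.903, 0.431, 0.0]
ft_force: [1.1, 0.4, 3.0]
width: 0.0197
```

```bash
python3 -c "
from go import *
for i in range(1): to([.538,.158,.134],down(.4))"
```

```text
clock 6.48 pos [0.5382 0.1582 0.1343] yaw 0.8902 zax [ 0.  0. -1.] w 0.0197
j [ 0.023  0.568 -0.516  1.831  0.366  0.838 -1.354] F [1.11 0.36 3.04] Ftool [ 0.98  0.64 -3.04] T [-0.159 -0.289 -0.057]
shift cm [-0.03 -0.    0.03]
turn [ 1.000e-04 -2.000e-04  4.902e-01]
```

move_arm(rows=[[-1, [0, 0, 0], [0, 0, -0.06]], [-1, [0, 0, 0], [0, 0, -0.06]], [-1, [0, 0, 0], [0, 0, -0.06]], [-1, [0, 0, 0], [0, 0, -0.06]], [-1, [0, 0, 0], [0, 0, 0]]])

```text
clock: 6.9
tool_pos: [0.5383, 0.1582, 0.1343]
orientation: [0.0, 0.844, 0.536, 0.0]
ft_force: [1.2, -0.3, 3.3]
width: 0.0201
```

```bash
python3 -c "
from go import *
for i in range(1): to([.538,.158,.134],down(.4))"
```

```text
clock 6.9 pos [0.5383 0.1582 0.1343] yaw 1.1324 zax [ 0. -0. -1.] w 0.0201
j [ 0.064  0.582 -0.573  1.828  0.408  0.851 -1.146] F [ 1.17 -0.34  3.26] Ftool [ 0.19  1.2  -3.26] T [-0.115 -0.289  0.012]
shift cm [-0.03 -0.02  0.03]
turn [ 3.000e-04 -3.000e-04  7.324e-01]
```

move_arm(rows=[[-1, [0, 0, 0], [0, 0, -0.06]], [-1, [0, 0, 0], [0, 0, -0.06]], [-1, [0, 0, 0], [0, 0, -0.06]], [-1, [0, 0, 0], [0, 0, 0]]])

```text
clock: 7.23
tool_pos: [0.5383, 0.1582, 0.1343]
orientation: [0.0, 0.793, 0.61, 0.0]
ft_force: [1.0, -1.2, 3.4]
width: 0.0198
```

```bash
python3 -c "
from go import *
for i in range(1): to([.538,.158,.134],down(.4))"
```

```text
clock 7.23 pos [0.5383 0.1582 0.1343] yaw 1.3111 zax [ 0.  0. -1.] w 0.0198
j [ 0.094  0.593 -0.615  1.827  0.439  0.861 -0.993] F [ 0.95 -1.24  3.43] Ftool [-0.95  1.24 -3.43] T [-0.097 -0.41   0.013]
shift cm [-0.03 -0.02  0.03]
turn [ 2.000e-04 -4.000e-04  9.111e-01]
```

move_arm(rows=[[-1, [0, 0, 0], [0, 0, -0.06]], [-1, [0, 0, 0], [0, 0, -0.06]], [-1, [0, 0, 0], [0, 0, -0.06]], [-1, [0, 0, 0], [0, 0, -0.06]], [-1, [0, 0, 0], [0, 0, 0]]])

```text
clock: 7.65
tool_pos: [0.5382, 0.1576, 0.1342]
orientation: [0.0, 0.715, 0.7, -0.0]
ft_force: [2.7, -2.2, 5.0]
width: 0.0196
```

```bash
python3 -c "
from go import *
for i in range(1): to([.538,.158,.134],down(.4))"
```

```text
clock 7.65 pos [0.5382 0.1576 0.1342] yaw 1.5497 zax [-0.    -0.001 -1.   ] w 0.0196
j [ 0.133  0.609 -0.671  1.824  0.481  0.877 -0.787] F [ 2.71 -2.19  5.04] Ftool [-2.13  2.75 -5.04] T [-0.651 -0.447 -0.03 ]
shift cm [ 0.04 -0.02  0.02]
turn [4.0000e-04 9.0000e-04 1.1497e+00]
```

move_arm(rows=[[-1, [0, 0, 0], [0, 0, -0.04]], [-1, [0, 0, 0], [0, 0, -0.04]], [-1, [0, 0, 0], [0, 0, 0]]])

```text
clock: 7.9
tool_pos: [0.5385, 0.1575, 0.1343]
orientation: [0.001, 0.686, 0.727, -0.0]
ft_force: [2.5, -3.4, 3.7]
width: 0.0195
```

```bash
python3 -c "
from go import *
for i in range(1): to([.538,.158,.134],down(.4))"
```

```text
clock 7.9 pos [0.5385 0.1575 0.1343] yaw 1.6284 zax [ 0.    -0.001 -1.   ] w 0.0195
j [ 0.145  0.614 -0.688  1.824  0.496  0.883 -0.719] F [ 2.45 -3.4   3.71] Ftool [-3.54  2.25 -3.7 ] T [-0.711 -0.652 -0.127]
shift cm [ 0.05 -0.04  0.03]
turn [1.0000e-03 7.0000e-04 1.2284e+00]
```

move_arm(rows=[[-1, [0, 0, 0], [0, 0, -0.04]], [-1, [0, 0, 0], [0, 0, -0.04]], [-1, [0, 0, 0], [0, 0, 0]]])

```text
clock: 8.15
tool_pos: [0.5391, 0.1574, 0.1343]
orientation: [0.001, 0.658, 0.753, 0.0]
ft_force: [4.0, -3.2, 2.2]
width: 0.0198
```

```bash
python3 -c "
from go import *
for i in range(1): to([.538,.158,.134],down(.4))"
```

```text
clock 8.15 pos [0.5391 0.1574 0.1343] yaw 1.7059 zax [ 0.001 -0.    -1.   ] w 0.0198
j [ 0.158  0.621 -0.706  1.822  0.509  0.888 -0.652] F [ 4.05 -3.15  2.22] Ftool [-3.67  3.59 -2.22] T [-0.681 -0.949 -0.848]
shift cm [ 0.08 -0.1   0.03]
turn [ 1.2000e-03 -3.0000e-04  1.3059e+00]
```

The torque about z rose to -0.85 N m, so the knob is hard against its zero stop. The jaws now already lie along the stand's x, so open, check that the knob is free, and descend to the body.

move_arm(rows=[[0.3, [0, 0, 0], [0, 0, 0]], [0.3, [0, 0, 0], [0, 0, 0]], [0.3, [0, 0, 0], [0, 0, 0]], [0.3, [0, 0, 0], [0, 0, 0]], [0.3, [0, 0, 0], [0, 0, 0]]])

```text
clock: 8.57
tool_pos: [0.5375, 0.1587, 0.1341]
orientation: [-0.0, 0.655, 0.755, -0.0]
ft_force: [-0.5, 1.2, -0.4]
width: 0.0557
```

```bash
python3 -c "
from go import *
to([.538,.158,.095],down(1.72))
from bench import *
import cv2
a=capture('side')
cv2.imwrite('pics/k2.png',cv2.resize(a[170:270,230:350],(720,600),interpolation=2))"
```

```text
clock 8.57 pos [0.5375 0.1587 0.1341] yaw 1.7119 zax [-0.001  0.    -1.   ] w 0.0557
j [ 0.158  0.621 -0.708  1.824  0.509  0.888 -0.649] F [-0.49  1.16 -0.45] Ftool [ 1.22 -0.32  0.45] T [ 0.004 -0.065  0.009]
shift cm [-0.08  0.05  3.91]
turn [-0.0008 -0.0002 -0.0081]
```

View pics/k2.png

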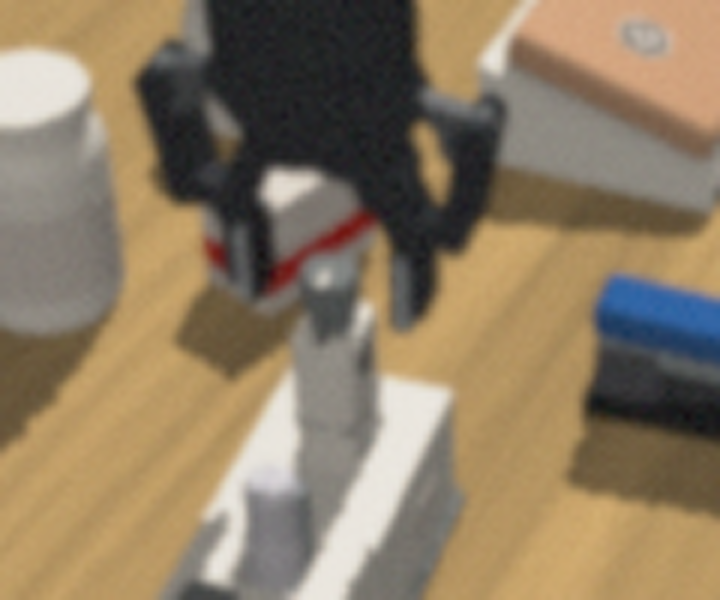

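The knob at (330,285) sits centred between the fingers, and its white mark points along the stand's +y, which is what zero looks like. Descend and grip the body.

move_arm(rows=[[0.3, [-0.05, 0.05, 1.3], [0, 0, 0]], [0.3, [0, 0, 1.3], [0, 0, 0]], [0.3, [0, 0, 1.3], [0, 0, 0]], [0, [0, 0, 0], [0, 0, 0]], [-0.3, [0, 0, 0], [0, 0, 0]], [-0.4, [0, 0, 0], [0, 0, 0]], [-0.6, [0, 0, 0], [0, 0, 0]], [-1, [0, 0, 0], [0, 0, 0]], [-1, [0, 0, 0], [0, 0, 0]], [-1, [0, 0, 0], [0, 0, 0]]])

```text
clock: 9.45
tool_pos: [0.5387, 0.1579, 0.0955]
orientation: [0.0, 0.656, 0.755, 0.0]
ft_force: [0.5, 0.3, -1.7]
width: 0.025
```

```bash
python3 -c "
from go import *
to([.538,.158,.215],down(1.72))"
```

```text
clock 9.45 pos [0.5387 0.1579 0.0955] yaw 1.7117 zax [ 0.  0. -1.] w 0.025
j [ 0.13   0.674 -0.67   1.842  0.558  0.822 -0.685] F [ 0.47  0.31 -1.7 ] Ftool [0.25 0.51 1.7 ] T [ 0.031 -0.027 -0.021]
shift cm [  0.02  -0.06 -11.95]
turn [ 0.0004  0.     -0.0083]
```

move_arm(rows=[[-1, [0, 0, -0.5], [0, 0, 0]], [-1, [0, 0, -1.5], [0, 0, 0]], [-1, [0, 0, -2.5], [0, 0, 0]], [-1, [0, 0, -3], [0, 0, 0]], [-1, [0, 0, -3], [0, 0, 0]], [-1, [0, 0, -2], [0, 0, 0]], [-1, [0, 0, -0.5], [0, 0, 0]], [-1, [0, 0, 0], [0, 0, 0]], [-1, [0, 0, 0], [0, 0, 0]]])

```text
clock: 10.2
tool_pos: [0.5381, 0.1574, 0.2245]
orientation: [-0.0, 0.656, 0.755, -0.001]
ft_force: [-0.0, 0.2, -1.7]
width: 0.0252
```

```bash
python3 -c "
from go import *
psi=.056
spot=np.array([.548,-.181,.060]);n=np.array([-np.sin(.31416)*np.cos(psi),-np.sin(.31416)*np.sin(psi),np.cos(.31416)])
s,p,R0=now()
# turn about horizontal axis so tool z -> -n, minimal rotation
z0=np.array([0,0,-1.]);ax=np.cross(z0,-n);ax*=np.arcsin(np.linalg.norm(ax))/np.linalg.norm(ax)
Rt=R.from_rotvec(ax)*down(1.712)
tgt=spot+n*(.0895+.04)
print('target',tgt)
to(tgt,Rt)
print('in target frame',Rt.inv().apply(tgt-p))
from bench import *
import cv2
a=capture('side');b=capture('top')
A=cv2.resize(a[130:260,230:360],(400,400),interpolation=2);B=cv2.resize(b[120:220,220:320],(400,400),interpolation=2)
cv2.imwrite('pics/k3.png',cv2.hconcat([A,B]))"
```

```text
target [ 0.50804494 -0.18323983  0.18316179]
clock 10.2 pos [0.5381 0.1574 0.2245] yaw 1.7117 zax [-0.001 -0.001 -1.   ] w 0.0252
j [ 0.216  0.509 -0.779  1.751  0.406  1.051 -0.565] F [-0.    0.18 -1.71] Ftool [0.18 0.02 1.71] T [-0.057  0.031  0.031]
shift cm [-33.31  -7.75   4.16]
turn [-3.141e-01 -2.610e-02 -2.000e-04]
in target frame [-0.33217534 -0.08801219  0.02415391]
```

View pics/k3.png

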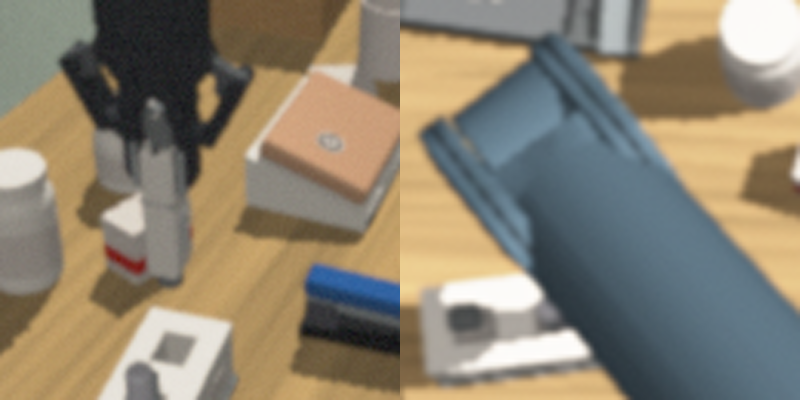

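The pen hangs straight in the gripper, the socket is empty and the neighbours are in place. Carry it over to the pad and tilt.

move_arm(rows=[[-1, [-1, -0.2, 0], [0, 0, 0]], [-1, [-2.3, -0.6, 0], [0, 0, 0]], [-1, [-3.3, -0.8, 0], [0, 0, 0]], [-1, [-3.3, -0.8, 0], [0, 0, 0]], [-1, [-3.3, -0.8, 0], [0, 0, 0]], [-1, [-3.3, -0.8, 0], [0, 0, 0]], [-1, [-3.3, -0.8, 0], [0, 0, 0]], [-1, [-3.3, -0.8, 0], [0, 0, 0]], [-1, [-3.3, -0.8, 0], [0, 0, 0]], [-1, [-3.3, -0.8, 0], [0, 0, 0]], [-1, [-2.3, -0.5, 0], [0, 0, 0]], [-1, [-1, -0.3, 0], [0, 0, 0]], [-1, [0, 0, 0], [-0.063, -0.005, 0]], [-1, [0, 0, 0], [-0.063, -0.005, 0]], [-1, [0, 0, 0], [-0.063, -0.005, 0]], [-1, [0, 0, 0], [-0.063, -0.005, 0]], [-1, [0, 0, 0], [-0.062, -0.005, 0]], [-1, [0, 0, 0], [0, 0, 0]], [-1, [0, 0, 0], [0, 0, 0]]])

```text
clock: 11.88
tool_pos: [0.5045, -0.18, 0.2246]
orientation: [0.111, 0.648, 0.746, 0.109]
ft_force: [0.6, 0.3, -1.3]
width: 0.0257
```

```bash
cat > pad.py <<'E'
from go import *
psi=.056
spot=np.array([.548,-.181,.060]);n=np.array([-np.sin(.31416)*np.cos(psi),-np.sin(.31416)*np.sin(psi),np.cos(.31416)])
z0=np.array([0,0,-1.]);ax=np.cross(z0,-n);ax*=np.arcsin(np.linalg.norm(ax))/np.linalg.norm(ax)
Rt=R.from_rotvec(ax)*down(1.712)
def aim(h): to(spot+n*(.0895+h),Rt)
E
python3 -c "
from pad import *
aim(.02)
s,p,R0=now()
from bench import *
import cv2
from fit import proj,ray
a=capture('side');b=capture('top')
A=cv2.resize(a[110:220,290:400],(400,400),interpolation=2);B=cv2.resize(b[140:240,330:430],(400,400),interpolation=2)
cv2.imwrite('pics/k4.png',cv2.hconcat([A,B]))
z=R0.as_matrix()[:,2];P=[p+z*.0895,p-z*.0605,p+z*.03,spot]
print('exp side',proj('side',P).round(1).tolist(),'crop',((proj('side',P)-[290,110])*400/110).round().tolist())
for c in('side','top'):
  for o in outline_of(c,'spot')[:3]:
    v,u=np.nonzero(o['region']);print(c,'spot',round(o['confidence'],2),len(u),ray(c,(u.mean(),v.mean()),.06).round(4))
  for nme in('guard_end','knob_mid','pen'):print(c,nme,[(np.round(d['xyz'],3).tolist(),round(d['confidence'],2)) for d in recognise(c,nme)][:2])
"
```

```text
clock 11.88 pos [ 0.5045 -0.18    0.2246] yaw 1.7074 zax [ 0.306  0.019 -0.952] w 0.0257
j [ 1.047  0.321 -0.832  2.048  0.242  0.587  0.235] F [ 0.56  0.3  -1.29] Ftool [0.25 0.18 1.41] T [-0.048  0.41  -0.013]
shift cm [-0.27 -0.97  6.05]
turn [-0.0021 -0.0022 -0.0011]
exp side [[341.7, 155.0], [359.6, 112.3], [348.4, 139.0], [336.4, 175.6]] crop [[188.0, 164.0], [253.0, 8.0], [213.0, 105.0], [169.0, 239.0]]
side guard_end []
side knob_mid [([0.487, -0.171, 0.281], 0.64)]
side pen [([0.526, 0.234, 0.081], 0.74), ([0.5, -0.163, 0.222], 0.72)]
top guard_end []
top knob_mid []
top pen [([0.739, 0.064, 0.121], 0.44)]
```

View pics/k4.png

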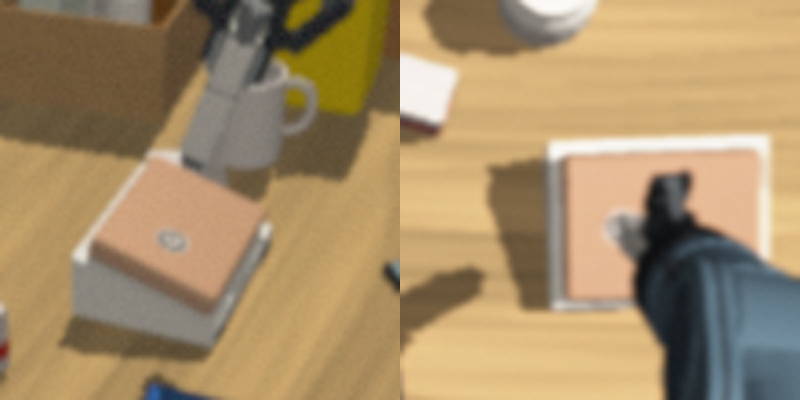

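In the side crop, the pen is tilted over the pad, with the guard end near (200,168) and the spot at (172,239). Go to about 20 mm above the spot and compare more closely.

move_arm(rows=[[-1, [-0.1, -0.3, 1], [0, 0, 0]], [-1, [-0.1, -0.4, 2], [-0.002, -0.002, 0]], [-1, [-0.07, -0.27, 2], [0, 0, 0]], [-1, [0, 0, 1], [0, 0, 0]], [-1, [0, 0, 0], [0, 0, 0]], [-1, [0, 0, 0], [0, 0, 0]]])

```text
clock: 12.88
tool_pos: [0.5157, -0.1825, 0.165]
orientation: [0.113, 0.647, 0.746, 0.11]
ft_force: [-0.3, 0.9, -0.8]
width: 0.0254
```

```bash
python3 -c "
from pad import *
aim(.0)
s,p,R0=now()
from bench import *
import cv2
from fit import proj,ray
ims=[]
z=R0.as_matrix()[:,2];P=np.array([p+z*.0895,p+z*.0755,p+z*.0,spot])
for c,sz in (('side',60),('top',60)):
  a=capture(c);q=proj(c,P);o=np.round(q[3]-[sz/2,sz*.65]).astype(int);k=400/sz
  A=cv2.resize(a[o[1]:o[1]+sz,o[0]:o[0]+sz],(400,400),interpolation=2)
  A2=A.copy();cr=(q-o+.5)*k;print(c,'crop origin',o,cr.round().tolist())
  for pt in cr: cv2.drawMarker(A2,tuple(int(v) for v in pt),(0,255,0),0,9,1)
  if c=='side': ims=[A,A2]
  else: ims2=A2
cv2.imwrite('pics/k5.png',cv2.hconcat(ims))
cv2.imwrite('pics/k5t.png',ims2)
"
```

```text
clock 12.88 pos [ 0.5157 -0.1825  0.165 ] yaw 1.7081 zax [ 0.311  0.018 -0.95 ] w 0.0254
j [ 0.925  0.423 -0.714  2.081  0.377  0.457  0.123] F [-0.27  0.86 -0.76] Ftool [ 0.91 -0.37  0.65] T [-0.034  0.391  0.014]
shift cm [-0.02 -0.18  2.04]
turn [ 0.0024 -0.0008  0.0001]
side crop origin [306 137] [[216.0, 227.0], [226.0, 205.0], [281.0, 76.0], [206.0, 261.0]]
top crop origin [356 158] [[207.0, 264.0], [211.0, 269.0], [238.0, 295.0], [201.0, 261.0]]
```

View pics/k5.png

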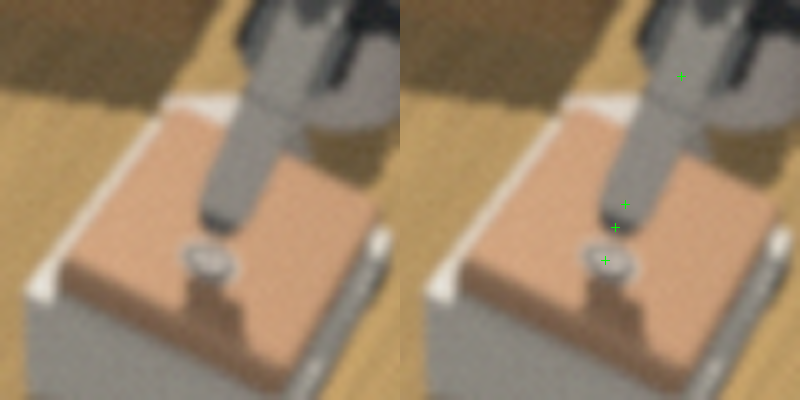

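In the side crop, the guard end is at about (217,225) against a predicted (216,227), and the sticker centre at (209,262) against (206,261). That agrees to about 1 mm. Check the top crop too.

View pics/k5t.png

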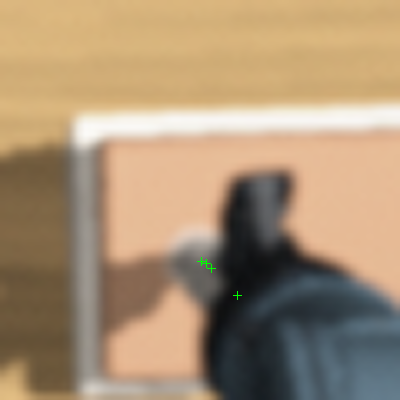

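The sticker's left edge at x≈168 and its rows 228–295 put its centre at about (201,262), right on the prediction. Approach along the normal.

move_arm(rows=[[-1, [0, -0.2, 0], [0.002, 0, 0]], [-1, [0, 0, 0.5], [0, 0, 0]], [-1, [0, 0, 0.5], [0, 0, 0]], [-1, [0, 0, 0.4], [0, 0, 0]], [-1, [0, 0, 0], [0, 0, 0]], [-1, [0, 0, 0], [0, 0, 0]]])

```text
clock: 13.48
tool_pos: [0.518, -0.1828, 0.151]
orientation: [0.112, 0.647, 0.746, 0.109]
ft_force: [-0.2, -0.3, -1.4]
width: 0.0254
```

```bash
python3 -c "
from pad import *
aim(.0)"
```

```text
clock 13.48 pos [ 0.518  -0.1828  0.151 ] yaw 1.7076 zax [ 0.309  0.018 -0.951] w 0.0254
j [ 0.892  0.446 -0.681  2.085  0.407  0.43   0.095] F [-0.19 -0.34 -1.37] Ftool [-0.27 -0.65  1.24] T [ 0.023  0.454 -0.019]
shift cm [0.01 0.05 0.64]
turn [ 0.0005 -0.0001 -0.0003]
```

move_arm(rows=[[-1, [0, 0, 0.3], [0, 0, 0]], [-1, [0, 0, 0.3], [0, 0, 0]], [-1, [0, 0, 0.2], [0, 0, 0]], [-1, [0, 0, 0], [0, 0, 0]], [-1, [0, 0, 0], [0, 0, 0]]])

```text
clock: 13.9
tool_pos: [0.5207, -0.1829, 0.1439]
orientation: [0.113, 0.647, 0.746, 0.109]
ft_force: [-1.5, -0.8, 3.1]
width: 0.0254
```

```bash
python3 -c "
from pad import *
aim(-.008)"
```

```text
clock 13.9 pos [ 0.5207 -0.1829  0.1439] yaw 1.7074 zax [ 0.31   0.017 -0.951] w 0.0254
j [ 0.873  0.459 -0.662  2.085  0.424  0.415  0.08 ] F [-1.47 -0.82  3.14] Ftool [-0.69 -0.52 -3.45] T [0.05  0.581 0.044]
shift cm [0.04 0.02 0.67]
turn [ 0.001   0.0005 -0.0003]
```

move_arm(rows=[[-1, [0.02, 0.02, 0.2], [0, 0, 0]], [-1, [0, 0, 0.2], [0, 0, 0]], [-1, [0, 0, 0.2], [0, 0, 0]], [-1, [0, 0, 0], [0, 0, 0]], [-1, [0, 0, 0], [0, 0, 0]], [-1, [0, 0, 0], [0, 0, 0]]])

```text
clock: 14.4
tool_pos: [0.5226, -0.1827, 0.1382]
orientation: [0.113, 0.648, 0.746, 0.109]
ft_force: [-3.3, -0.1, 5.2]
width: 0.0254
```

```bash
python3 -c "
from pad import *
aim(-.008)
from bench import *
import cv2
from fit import proj
sz=60;ims=[];F=[]
for i in range(6):
  a=capture('side');s,p,R0=now();F.append(R0.inv().apply(s['ft_force']))
print('mean Ftool',np.mean(F,0).round(2),np.std(F,0).round(2))
o=np.round(proj('side',[spot])[0]-[30,39]).astype(int)
A=cv2.resize(a[o[1]:o[1]+sz,o[0]:o[0]+sz],(600,600),interpolation=2)
cv2.imwrite('pics/k6.png',A)
z=R0.as_matrix()[:,2]
print(((proj('side',[p+z*.0895,p+z*.0815,spot])-o+.5)*10).round().tolist())"
```

```text
clock 14.4 pos [ 0.5226 -0.1827  0.1382] yaw 1.7072 zax [ 0.309  0.017 -0.951] w 0.0254
j [ 0.858  0.469 -0.647  2.085  0.436  0.404  0.068] F [-3.31 -0.05  5.22] Ftool [ 0.26 -1.51 -5.99] T [-0.072  0.694 -0.05 ]
shift cm [0.03 0.01 0.07]
turn [ 0.0008  0.0006 -0.0005]
mean Ftool [-0.11 -1.36 -5.86] [0.41 0.26 0.52]
[[302.0, 408.0], [310.0, 389.0], [309.0, 391.0]]
```

View pics/k6.png

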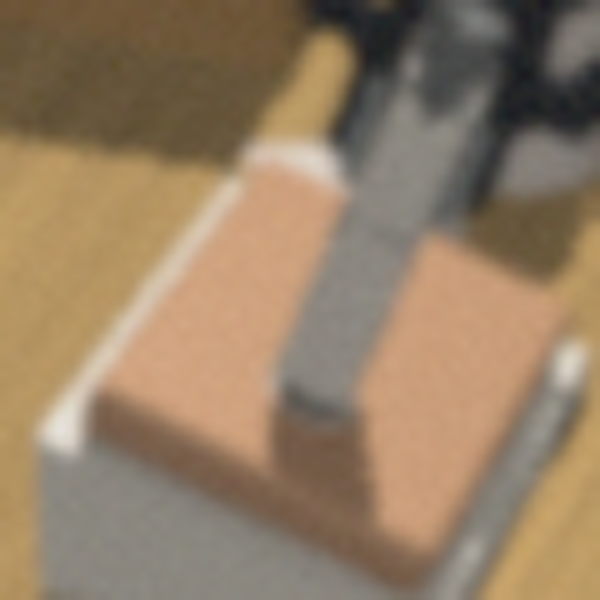

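The force change is about 7.1 N, which means the guard is in about 8 mm. The tool's travel since contact also gives about 8 mm. The picture shows the pen pressed on the sticker at (312,405), in line with the prediction. Handing in.

```bash
python3 -c "
from bench import *
print(hand_in())"
```

```text
the job is handed in; nothing more can be done
None
```

I turned the dose knob back to its zero stop, lifted the pen out, and handed the job in at about 15 s with the pen pressed on the sticker.

- **Dose at zero:** I turned the knob anticlockwise about 1.3 rad. The torque about the vertical axis then rose to 0.85 N m, against the 0.02 N m it takes to turn. The white mark on the knob afterwards pointed along the stand's +y. I could not read it more finely at this camera resolution.
- **Lifting out:** I gripped the body across its thickness. In the picture after lifting, the pen hung straight and the things beside it were in place.
- **Guard pressed in:** The force along the pen rose by about 7.1 N, which means the guard is about 7.8 mm in. The tool's travel gives about 8 mm. The requirement is 6.7 mm or more.
- **Centred and square:** Before contact, the side and top views agreed on the sticker's position to about 1–2 mm. The tool's axis is within about 0.001 rad of the pad normal I estimated. That does not show any small lean of the pen in the grip, though none was visible in the pictures.
- **Not fully checked:** Once pressed, the pen hid most of the sticker, so I could not see the final centring directly. It rests on the views before contact. A side force of about 1.4 N remained on the tool.

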